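# Load the ink caddy and hang it on the drying hook

## Robot

A 7-joint arm with a two-finger parallel gripper is mounted at the origin on the work surface. World frame = base frame: x ahead of the robot, y to its left, z up, the work surface at z = 0. Lengths are in m, angles in rad, forces in N, time in s.
With the tool pointing down it reaches from about 0.425 to 0.875 m from the base axis. Payload 4.7 kg.
Tool frame: the origin (TCP) lies midway between the tips of the shut fingers; the grasp point (between the pads) lies 19 mm behind it; z points along the fingers, y is the line along which they close (so a half turn about z gives the same grasp; the last joint's range is limited). The gripper opens to 87 mm and grips with 3 to 60 N. Pads are 19 mm wide; open, the fingers measure 117 mm over their backs; the gripper's body (75 mm by 190 mm) begins 51 mm behind the grasp point.
Start: joints at [-1.311, 0.321, -0.07, 1.45, 0.023, 1.371, -0.057], TCP at [0.158, 0.63, 0.188] pointing down, gripper open.
Joint ranges: [-2.86, 2.86], [-0.3, 2.09], [-1.38, 1.24], [0.06, 2.45], [-1.56, 4.7], [0.09, 2.05], [-2.69, 2.69]. Speed limits (rad/s): [2.57, 2.57, 3.14, 3.14, 3.14, 3.14, 3.14].

## Interface

Orientations are given as a rotation vector (axis times angle).
In Python, from bench import ctrl gives the robot as it stands. The module is installed in compiled form; this text tells all that it offers.
- The arm moves only by the tool carry_out, never from a script. Its argument "steps" is a list of rows, each a list of 7 numbers: the turn, a rotation vector about the world's x, y, z in degrees, then the shift along the world's x, y, z in cm, then the opening, from 0 (shut) to 1 (fully open). A call has 1 to 12 rows; each row is the pose to reach, as a shift and turn from the pose commanded when the call began; what a row does not reach only later rows make up. A row lasts 1/10 s, in which the tool goes at most 50 mm and 8.59 degrees, less where a joint would pass 70% of its speed; a pose out of reach is approached as far as the arm can. A call with a gripper value outside its range is refused whole. The fingers move at their own pace and stop on an object; "squeeze" is the grip in N (left out, the last holds). Time passes only in rows, so rows that repeat a pose let the fingers close. It gives the time, the measured TCP pose, the force, the opening and the grip force at its end, in the units of the state.
- ctrl.get_state(): the state, without advancing time (a new reading comes with each control period).
- ctrl.get_image(name): name is "scene" or "top" or "wrist"; returns a dict with "pixels" (384x512x3 uint8, red, green, blue), "camera_matrix" (3x3 intrinsics, pixels), "cam_to_world" (4x4, takes a point from camera to world coordinates); the wrist camera has in their place "T_tool_cam" (4x4, takes a point from camera to tool coordinates, whose origin is the TCP and whose axes are the flange's). Camera axes: x right, y down, z forward; pixel columns grow to the right and rows downward; lengths in m; the calibration is good to about 2 mm. A picture is of the moment at which its call begins: read the wrist's pose just before it. There is no depth.
- ctrl.close_job(): hands the job in; it is judged then, once.
The state is a dict: "time": time; "joint_positions": joint angles; "qd": joint speeds; "joint_torque": joint torques, N m; "position": TCP position; "tool_rot": TCP orientation; "ft_force": force on the tool from outside, world axes, zero at the start; "torque": the same for the moment, N m; "grip_width": opening from 0.0 (shut) to 1.0 (fully open); "grip_force": force on a finger pad.
Only numpy, scipy, OpenCV 4.12 (cv2) and the standard library are available. Lean on these libraries where they do the work, as an engineer would, in place of code of your own. Each camera call takes 0.05 s, during which the arm holds its last target. There are 200 camera calls.

## Task

Stand the loose ink bottle upright in the empty end cell of the grey caddy while the caddy is still on the table; then hang the loaded caddy by its carrying handle on the twin-prong hook, with the handle bar resting on both prongs behind their turned-up tips, and let it hang level and still. Keep both bottles standing in their cells and leave the cup, the jar and the roll of tape standing more or less where they are.

Things in the scene. Friction and masses are not known exactly. Their poses are not given: they have to be found in the camera images.
- caddy: Loose open caddy of grey sheet metal, 0.3 kg: box 196 (x) x 80 (y) x 65 mm high, 4 mm walls, 5 mm floor; along x an end cell, a 40 mm empty middle gap, an end cell. An upright rigid handle loop of 12 mm bar stands over the middle in its y-z plane, flaring from the side walls to y = +-64 mm above 98 mm height. Origin: centre of underside, z up. Balanced on the handle with both cells filled.
- caddy_grip (a point): Centre of the caddy's straight level handle bar (12 mm round, 128 mm long, along caddy y), 158 mm above the underside. Its middle 40 mm is a fixed wooden sleeve 18 mm thick, to hold it by; the bare bar beside the sleeve goes on the prongs. The loop below the bar is open. Axes as the caddy's.
- empty_cell (a point): Centre of the inner floor of the caddy's empty end cell, 59 mm towards -x from the caddy's middle, 5 mm above its underside. The cell is 70 (x) x 72 mm (y) inside, its walls rise 60 mm above this floor. Axes as the caddy's.
- full_cell (a point): Centre of the inner floor of the caddy's other, equal end cell (59 mm towards +x), which already holds a bottle.
- bottle: The loose ink bottle standing on the table: white round plastic bottle, 52 mm in diameter up to 95 mm, narrowing to a 24 mm neck, with a grey round cap 30 mm in diameter from 110 to 140 mm height; 140 mm high in all, about 0.13 kg. Origin: centre of its underside, z up.
- stowed_bottle: An identical bottle, already standing loose in the caddy's full cell. Origin: centre of its underside, z up.
- stand: Fixed steel hook stand. Origin: on the table straight below the hook seat. Its x points from the prong tips to the post (22 mm thick, at x = +135 mm, 205 mm high), which stands on a base plate 12 mm thick, 150 mm wide, x from +90 to +200 mm. From a 14 mm crossbar on top of the post two prongs run level towards -x, at y = +40 and -40 mm. Below and between them, in front of the base, is free space.
- hook_seat (a point): Point midway between the two prongs (10 mm round bar, 70 mm clear between), level with their upper side, 210 mm above the table. At x = -34 mm from here the prongs bend up, to tips at x = -42 mm, tops 232 mm above the table. The handle bar rests near here across both prongs, parallel to the stand's y, its centre then 6 mm above this point. Axes as the stand's.
- cup: Bystander: white ceramic cup, rim 76 mm across, 100 mm high. Origin: centre of its underside.
- jar: Bystander: glass jar with a black lid, 68 mm across, 75 mm high. Origin: centre of its underside.
- tape: Bystander: roll of pale tape lying flat, 100 mm across, 24 mm high. Origin: centre of its underside.

How it is judged:
By the outcome, as a careful person would: the job done as asked, in the order asked, and still so for the second after the job is handed in, with the robot touching nothing.
It also fails if it takes over 70 s, if anything falls off the work surface, if the arm or the gripper's body presses on something with over 40 N, if the wrist force passes 120 N, or if a joint passes its speed limit or range.

## Working session

There is one attempt and no reset: what is moved stays moved. The work goes in short steps, Python scripts to look and compute and a tool call to move; the robot and the scene stay as the last step left them, time stands still between calls to the robot, and variables do not carry over. Pictures are saved under pics/ and viewed, at most 10 in all, crops included, and the job is handed in when it is done.

Besides the shell and the picture viewer there is one more tool, called as name(argument=value, ...) on one line, values as JSON. carry_out: Moves the arm, as the interface text tells. Its arguments: {"type":"object","properties":{"steps":{"type":"array","items":{"type":"array","items":{"type":"number"}}},"squeeze":{"type":"number"}},"required":["steps"]}

```bash
mkdir -p pics
cat > h.py <<'E'
import numpy as np, cv2
from bench import ctrl
from scipy.spatial.transform import Rotation as R
def snap(name,fn):
    s=ctrl.get_state(); im=ctrl.get_image(name)
    if name=="wrist":
        T=np.eye(4);T[:3,:3]=R.from_rotvec(s["tool_rot"]).as_matrix();T[:3,3]=s["position"]
        C=T@np.array(im["T_tool_cam"])
    else: C=np.array(im["cam_to_world"])
    cv2.imwrite(f"pics/{fn}.png",np.array(im["pixels"])[:,:,::-1]); np.savez(f"pics/{fn}.npz",K=im["camera_matrix"],C=C)
def cam(fn): d=np.load(f"pics/{fn}.npz"); return d["K"],d["C"]
def ray(fn,p):
    K,C=cam(fn); d=C[:3,:3]@np.linalg.solve(K,[p[0],p[1],1]); return C[:3,3],d/np.linalg.norm(d)
def at_z(fn,p,z): o,d=ray(fn,p); return o+d*(z-o[2])/d[2]
def tri(*obs):
    A=np.zeros((3,3));b=np.zeros(3);L=[ray(f,p) for f,p in obs]
    for o,d in L: M=np.eye(3)-np.outer(d,d);A+=M;b+=M@o
    X=np.linalg.solve(A,b); return X,[float(np.linalg.norm(np.cross(X-o,d))) for o,d in L]
def proj(fn,X):
    K,C=cam(fn);q=np.linalg.inv(C)@np.append(X,1);u=K@q[:3];return u[:2]/u[2]
E
python3 - <<'E'
from h import *
for n in("scene","top"):
    snap(n,n+"0"); im=cv2.imread(f"pics/{n}0.png"); cv2.imwrite(f"pics/{n}0b.png",cv2.resize(im,(800,600),interpolation=cv2.INTER_CUBIC))
    print(cam(n+"0")[0].round(1).tolist(),cam(n+"0")[1].round(3).tolist())
s=ctrl.get_state();print({k:np.round(v,3).tolist() for k,v in s.items()})
E
```

```text
[[374.5, 0.0, 249.3], [0.0, 374.5, 190.5], [0.0, 0.0, 1.0]] [[-0.095, 0.589, -0.802, 1.453], [0.995, 0.073, -0.065, 0.074], [0.02, -0.805, -0.593, 0.816], [0.0, 0.0, 0.0, 1.0]]
[[444.5, 0.0, 253.1], [0.0, 444.5, 200.5], [0.0, 0.0, 1.0]] [[-0.022, -0.99, 0.139, 0.361], [-1.0, 0.02, -0.016, 0.029], [0.013, -0.139, -0.99, 1.452], [0.0, 0.0, 0.0, 1.0]]
{'time': 0.1, 'joint_positions': [-1.311, 0.322, -0.07, 1.452, 0.023, 1.371, -0.057], 'qd': [-0.001, -0.002, -0.001, -0.004, -0.001, 0.002, -0.0], 'joint_torque': [0.0, -49.257, -0.405, -31.34, -0.064, 0.039, 0.0], 'position': [0.158, 0.63, 0.187], 'tool_rot': [-0.385, -3.118, 0.003], 'ft_force': [-0.13, 0.237, 0.29], 'torque': [0.004, 0.006, -0.029], 'grip_force': 0.0, 'grip_width': 1.0}
```

View pics/scene0b.png

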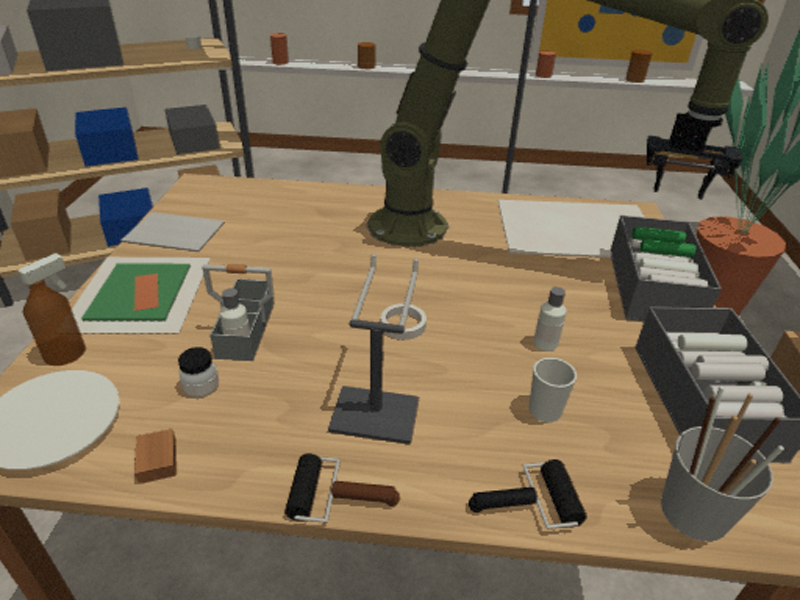

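View pics/top0b.png

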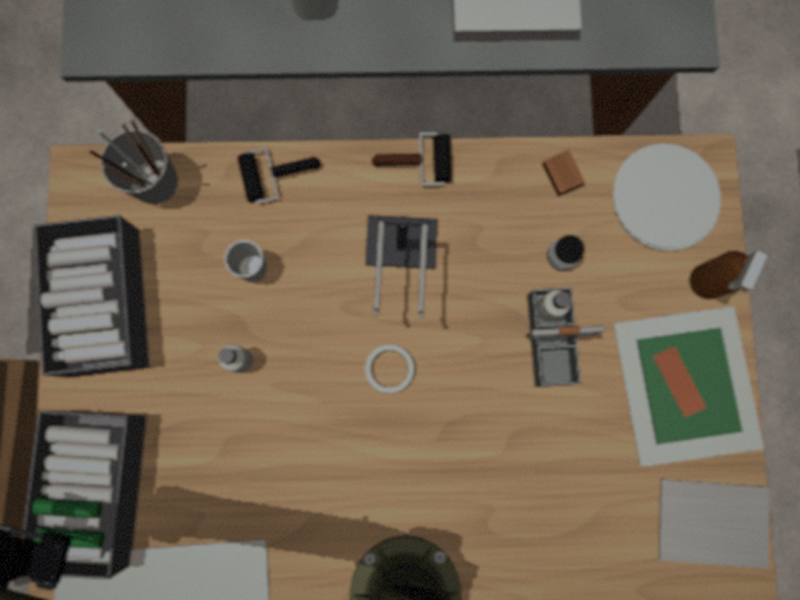

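The scene view shows the bottle at (550,320), the caddy at (240,310), the hook prongs at (373,260) and (416,265), the cup at (552,390), the jar at (198,372) and the tape at (403,320). In the top view the bottle is at (233,357), the caddy at (554,337) and the prongs at (378,270) and (423,270). I'll enlarge these.

Run:
```python
from h import *
s=cv2.imread("pics/scene0.png");t=cv2.imread("pics/top0.png")
# tiles of 64x... native -> 4x
def T(im,x,y,w,h,k): 
    o=cv2.resize(im[y:y+h,x:x+w],(w*k,h*k),interpolation=cv2.INTER_CUBIC)
    for i in range(0,w,10): cv2.line(o,(i*k,0),(i*k,6),(0,0,255),1)
    for i in range(0,h,10): cv2.line(o,(0,i*k),(6,i*k),(0,0,255),1)
    return o
# caddy scene 120..184 x 160..235 ; k=5
a=T(s,125,160,55,75,4);b=T(s,335,180,40,75,4);c=T(s,220,155,55,75,4);c2=T(s,205,240,50,75,4)
d=T(t,330,180,65,75,4);e=T(t,135,210,45,75,4);f=T(t,230,135,55,75,4)
r1=np.hstack([a,b,c,c2]);r2=np.hstack([d,e,f]);print(r1.shape,r2.shape)
W=800;r2=np.hstack([r2,np.zeros((300,W-r2.shape[1],3),np.uint8)]);cv2.imwrite("pics/crop0.png",np.vstack([r1,r2]))
```

```text
(300, 800, 3) (300, 660, 3)
```

View pics/crop0.png

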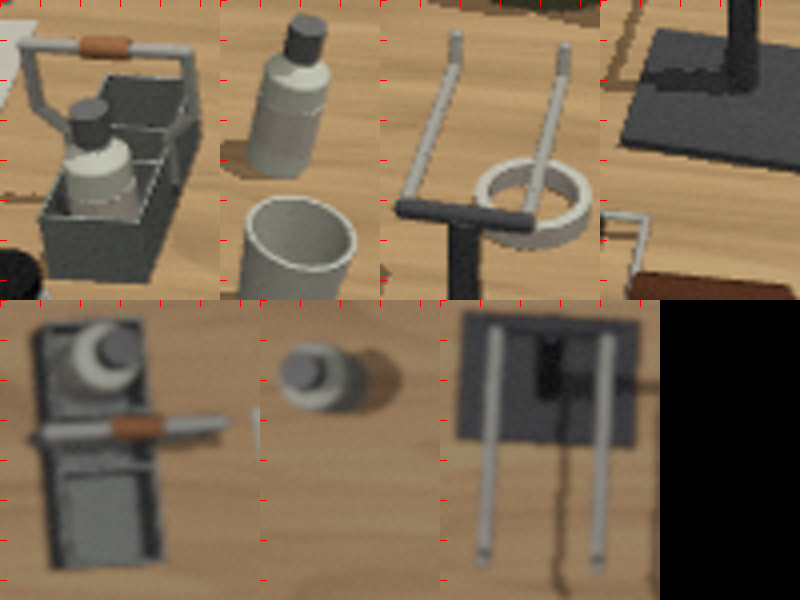

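The crops show the caddy's sleeve at tile (105,48) in scene and (138,127) in top. The bottle cap top is at (307,22) and (302,372), and the prong tips at (457,36), (565,46) and (484,557), (598,565).

Run:
```python
from h import *
n=lambda o,x,y:(o[0]+(x+.5)/4-.5,o[1]+(y+.5)/4-.5)
a=lambda x,y:n((125,160),x,y); b=lambda x,y:n((335,180),x-220,y); c=lambda x,y:n((220,155),x-380,y)
d=lambda x,y:n((330,180),x,y-300); e=lambda x,y:n((135,210),x-260,y-300); f=lambda x,y:n((230,135),x-440,y-300)
S,T="scene0","top0"
for k,p,q in[("bar -y",a(192-170,45),d(226,422)),("bar +y",a(192,52),d(40,433)),("sleeve",a(105,48),d(138,427)),
 ("captop",b(307,22),e(302,372)),("tip -y",c(457,36),f(598,565)),("tip +y",c(565,46),f(484,557)),
 ("root -y",c(408,195),f(607,335)),("root +y",c(530,215),f(495,330)),("stowed cap",a(90,105),d(121,348))]:
    X,r=tri((S,p),(T,q)); print(k,X.round(4),np.round(r,4))
for p in[(38,325),(143,320),(57,567),(163,558)]: print("rim",at_z(T,d(*p),.065).round(4))
for p in[(460,313),(640,320),(457,437),(637,447)]: print("base",at_z(T,f(*p),.012).round(4))
for nm,p,z in[("cup",(246,257),.1),("jar",(569,249),.075),("tape",(390,368),.024)]: print(nm,at_z(T,(p[0]*.64,p[1]*.64),z).round(3))
```

```text
bar -y [ 0.5058 -0.3812  0.1581] [0.001 0.001]
bar +y [ 0.5008 -0.2448  0.1592] [0.0003 0.0003]
sleeve [ 0.5033 -0.3154  0.1591] [0.0014 0.0014]
captop [0.4713 0.3292 0.1405] [0.0014 0.0014]
tip -y [ 0.5308 -0.0339  0.2284] [0.0012 0.0012]
tip +y [0.5378 0.0454 0.2305] [0.0014 0.0014]
root -y [ 0.6995 -0.0458  0.2117] [0.0012 0.0012]
root +y [0.7059 0.0343 0.2079] [0.001 0.001]
stowed cap [ 0.564  -0.3094  0.1478] [0.0012 0.0012]
rim [ 0.597  -0.2671  0.065 ]
rim [ 0.5994 -0.3509  0.065 ]
rim [ 0.4058 -0.2725  0.065 ]
rim [ 0.4109 -0.3557  0.065 ]
base [0.7754 0.0629 0.012 ]
base [ 0.7666 -0.0871  0.012 ]
base [0.67   0.0671 0.012 ]
base [ 0.6586 -0.0813  0.012 ]
cup [0.67  0.301 0.1  ]
jar [ 0.679 -0.349  0.075]
tape [0.448 0.02  0.024]
```

Triangulated heights match the text: bar 0.159, cap top 0.1405, tip tops about 0.23, prongs 0.21. Next I go above the loose bottle, turning the tool by -90°.

carry_out(steps=[[0,0,-8,2,-2,2,1],[0,0,-16,5,-5,4,1],[0,0,-24,8,-8,4,1],[0,0,-32,11,-11,4,1],[0,0,-40,14,-14,4,1],[0,0,-48,17,-17,4,1],[0,0,-56,20,-20,4,1],[0,0,-64,23,-23,4,1],[0,0,-72,26,-26,4,1],[0,0,-80,29,-28.5,4,1],[0,0,-88,31,-30,3,1],[0,0,-90,31.3,-30.1,3,1]])

```text
time: 1.3
position: [0.4737, 0.3249, 0.2166]
tool_rot: [2.485, 1.918, -0.004]
ft_force: [0.0, -0.5, 0.7]
grip_width: 1.002
grip_force: 0.0
```

Run:
```python
from h import *
snap("wrist","w1");s=ctrl.get_state();print({k:np.round(v,3).tolist() for k,v in s.items() if k in("time","position","tool_rot","joint_positions")})
print(cam("w1")[0].round(0).tolist(),cam("w1")[1].round(3).tolist(), proj("w1",[.4713,.3292,.14]), proj("w1",[.4713,.3292,0]))
```

```text
{'time': 1.35, 'joint_positions': [-0.952, 0.149, 0.336, 1.612, -0.049, 1.392, -0.863], 'position': [0.472, 0.327, 0.217], 'tool_rot': [2.482, 1.924, -0.003]}
[[301.0, 0.0, 253.0], [0.0, 301.0, 195.0], [0.0, 0.0, 1.0]] [[0.968, -0.242, -0.073, 0.494], [-0.253, -0.927, -0.277, 0.402], [-0.001, 0.287, -0.958, 0.413], [0.0, 0.0, 0.0, 1.0]] [249.90039937 189.65546207] [251.08235111 162.4351834 ]
```

View pics/w1.png

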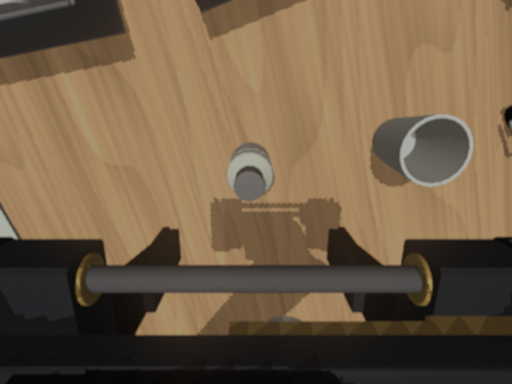

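The wrist view shows the cap around (250,183) and the cup at (437,150), clear of the gripper. The predicted cap centre is 190, so I'll check the cap's extents.

Run:
```python
from h import *
im=cv2.imread("pics/w1.png")
print("col250",[(v,im[v,250].tolist()) for v in range(138,206,2)])
print("row184",im[184,226:276:2,0].tolist()); print("row165",im[165,222:280:2,0].tolist())
a=np.linspace(0,2*np.pi,60)
for y in(.329,.333,.337):
  for z,r in((.14,.015),(.095,.026),(0,.026)):
    P=np.array([proj("w1",[.4713+r*np.cos(t),y+r*np.sin(t),z]) for t in a]); print(y,z,P.min(0).round(1),P.max(0).round(1))
t=cv2.imread("pics/top0.png");
```

```text
col250 [(138, [99, 137, 168]), (140, [98, 136, 167]), (142, [94, 117, 134]), (144, [87, 97, 106]), (146, [86, 97, 106]), (148, [106, 118, 122]), (150, [99, 110, 114]), (152, [124, 137, 140]), (154, [153, 168, 168]), (156, [158, 172, 170]), (158, [158, 172, 170]), (160, [158, 171, 170]), (162, [158, 172, 170]), (164, [155, 168, 166]), (166, [90, 101, 102]), (168, [51, 59, 66]), (170, [61, 68, 75]), (172, [98, 103, 108]), (174, [103, 108, 112]), (176, [102, 107, 112]), (178, [103, 106, 111]), (180, [100, 105, 110]), (182, [101, 105, 110]), (184, [99, 104, 109]), (186, [100, 105, 109]), (188, [99, 103, 108]), (190, [98, 103, 108]), (192, [99, 103, 108]), (194, [99, 103, 108]), (196, [97, 102, 106]), (198, [97, 101, 105]), (200, [93, 105, 117]), (202, [79, 108, 135]), (204, [61, 87, 110])]
row184 [98, 120, 142, 140, 106, 100, 101, 100, 100, 101, 100, 100, 99, 99, 100, 99, 99, 99, 98, 86, 112, 135, 118, 76, 94]
row165 [96, 97, 99, 124, 149, 155, 156, 156, 158, 159, 158, 150, 131, 129, 131, 131, 144, 154, 155, 153, 151, 151, 150, 146, 121, 107, 99, 98, 95]
0.329 0.14 [234.  174.3] [265.9 204.9]
0.329 0.095 [226.5 154.8] [274.4 201.4]
0.329 0 [232.4 143.7] [269.8 180.8]
0.333 0.14 [232.9 170.2] [264.8 201.1]
0.333 0.095 [225.5 151.2] [273.5 198.1]
0.333 0 [231.6 140.9] [269.2 178.1]
0.337 0.14 [231.7 166.1] [263.8 197.2]
0.337 0.095 [224.4 147.5] [272.6 194.8]
0.337 0 [230.8 138. ] [268.5 175.4]
```

carry_out(steps=[[0,0,0,0,0.4,-4,1],[0,0,0,0,0.4,-8,1],[0,0,0,0,0.4,-10,1],[0,0,0,0,0.4,-11,1],[0,0,0,0,0.4,-11,1],[0,0,0,0,0.4,-11,0.2],[0,0,0,0,0.4,-11,0.2],[0,0,0,0,0.4,-11,0.2],[0,0,0,0,0.4,-11,0.2],[0,0,0,0,0.4,-11,0.2],[0,0,0,0,0.4,-11,0.2],[0,0,0,0,0.4,-11,0.2]], squeeze=20)

```text
time: 2.55
position: [0.4712, 0.3335, 0.1081]
tool_rot: [2.477, 1.932, 0.0]
ft_force: [-0.1, 1.0, -0.6]
grip_width: 0.449
grip_force: 0.0
```

carry_out(steps=[[0,0,0,0,0,0,0.2],[0,0,0,0,0,0,0.2],[0,0,0,0,0,0,0.2],[0,0,0,0,0,0,0.2],[0,0,0,0,0,0,0.2]])

```text
time: 3.05
position: [0.4712, 0.3335, 0.1081]
tool_rot: [2.477, 1.932, 0.0]
ft_force: [-0.8, -0.1, -1.3]
grip_width: 0.203
grip_force: 0.0
```

Run:
```python
from h import *
snap("wrist","w2");snap("scene","s2")
a=cv2.imread("pics/w2.png"); b=cv2.imread("pics/s2.png")[150:300,290:440]
cv2.imwrite("pics/v2.png",np.hstack([a[:, 106:406],cv2.resize(b,(384,384),interpolation=cv2.INTER_CUBIC)]))
```

```text
(no output)
```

View pics/v2.png

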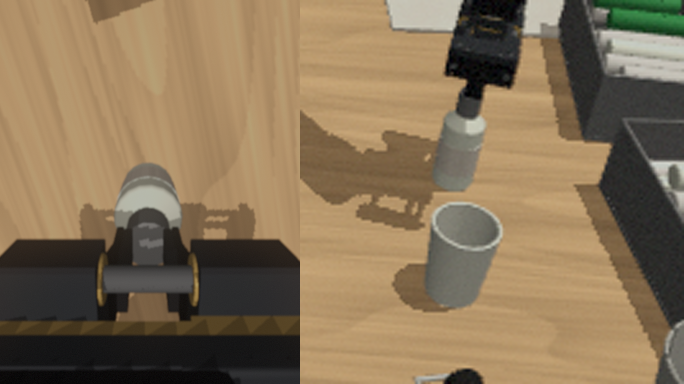

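The wrist view shows the cap between or just beside the fingertips at (150,235), with the bottle still upright. The grip reads zero force, so I'll compute where the cap is relative to the pads.

Run:
```python
from h import *
s=ctrl.get_state();p=np.array(s["position"]);M=R.from_rotvec(s["tool_rot"]).as_matrix()
print(s["grip_width"],s["grip_force"],M.round(3).tolist(),s["ft_force"])
for nm,q in[("tcp",[0,0,0]),("tip+",[0,.009,0]),("tip-",[0,-.009,0]),("gp+",[0,.009,-.019]),("gp-",[0,-.009,-.019])]: print(nm,proj("w2",p+M@q).round(1)-[106,0])
a=np.linspace(0,6.28,40)
for z,r in((.14,.015),(.11,.015),(.095,.026),(0,.026)):
    P=np.array([proj("w2",[.4713+r*np.cos(t),.333+r*np.sin(t),z]) for t in a])-[106,0]; print(z,P.min(0).round(0),P.max(0).round(0))
im=cv2.imread("pics/w2.png")[195:300,106+105:106+200]
cv2.imwrite("pics/v3.png",cv2.resize(im,None,fx=6,fy=5.7,interpolation=cv2.INTER_CUBIC))
```

```text
0.1987172936903058 0.0 [[0.243, 0.97, 0.0], [0.97, -0.243, -0.0], [-0.0, 0.0, -1.0]] [ 0.06008515  0.30257843 -0.26085078]
tcp [147.5 224.1]
tip+ [160.3 224.1]
tip- [134.7 224.1]
gp+ [161.5 235.2]
gp- [133.4 235.2]
0.14 [123. 221.] [173. 267.]
0.11 [126. 205.] [169. 245.]
0.095 [113. 184.] [183. 250.]
0 [123. 161.] [173. 209.]
```

View pics/v3.png

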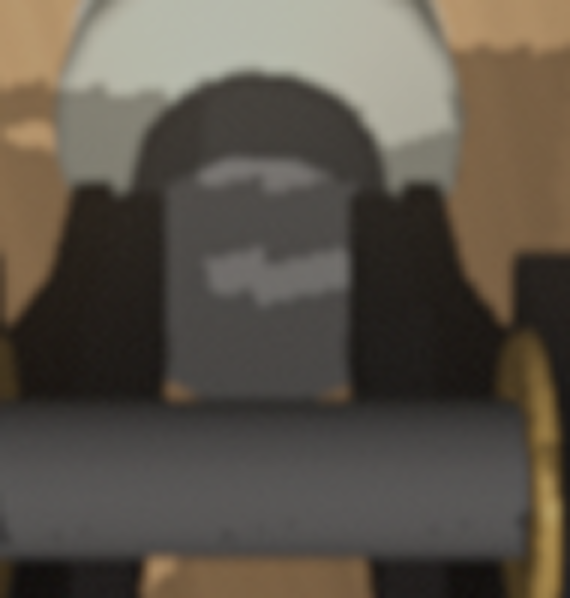

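The bottle is where predicted, the cap straddled by the fingers, which simply reached the 0.2 command. I'll command fully shut and see where they stop.

carry_out(steps=[[0,0,0,0,0,0,0],[0,0,0,0,0,0,0],[0,0,0,0,0,0,0],[0,0,0,0,0,0,0],[0,0,0,0,0,0,0],[0,0,0,0,0,0,0]], squeeze=20)

```text
time: 3.75
position: [0.4712, 0.3335, 0.1081]
tool_rot: [2.477, 1.932, -0.0]
ft_force: [0.7, -0.1, -0.5]
grip_width: 0.006
grip_force: 0.0
```

Run:
```python
from h import *
snap("wrist","w3");snap("scene","s3");snap("top","t3")
a=cv2.imread("pics/w3.png")[160:310,180:330]; b=cv2.imread("pics/s3.png")[170:240,330:380];c=cv2.imread("pics/t3.png")[190:260,120:190]
f=lambda i,w,h:cv2.resize(i,(w,h),interpolation=cv2.INTER_CUBIC)
cv2.imwrite("pics/v4.png",np.hstack([f(a,450,450),np.vstack([f(b,300,420)[:420],])[:300+150] if 0 else np.pad(f(b,320,448),((0,2),(0,0),(0,0)))]))
s=ctrl.get_state();p=np.array(s["position"]);print(s["grip_width"],proj("s3",p),proj("s3",[.4713,.333,.14]),proj("s3",[.4713,.333,0]))
d=cv2.absdiff(cv2.imread("pics/s3.png"),cv2.imread("pics/scene0.png"))[225:240,335:365].max();print(d)
```

```text
0.005816208747731144 [355.32146645 193.53029931] [357.09232129 185.38047051] [349.11581971 219.33750636]
58
```

View pics/v4.png

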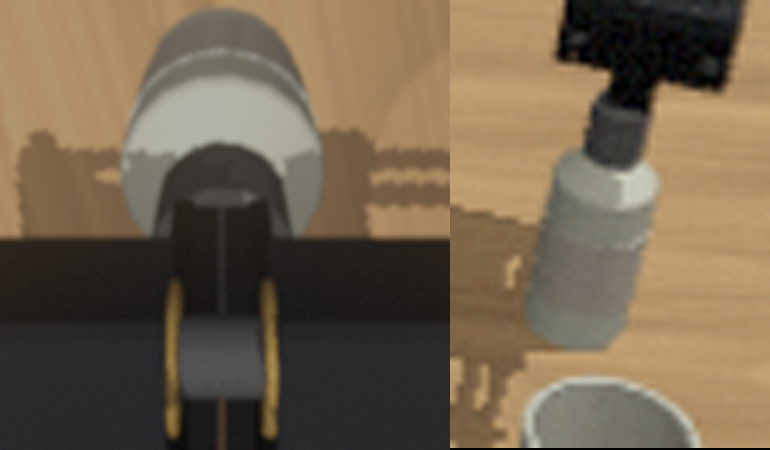

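The fingers shut straight through the cap with no contact, so the cap can't be gripped. I'll open and grip the 52 mm body near its top instead, with the pads at about 90 mm and the palm just above the cap.

carry_out(steps=[[0,0,0,0,0,0,1],[0,0,0,0,0,0,1],[0,0,0,0,0,0,1],[0,0,0,0,0,0,1],[0,0,0,0,0,0,1],[0,0,0,0,0,0,1],[0,0,0,0,0,0,1],[0,0,0,0,0,0,1],[0,0,0,0,0,0,1],[0,0,0,0,0,0,1],[0,0,0,0,0,0,1],[0,0,0,0,0,0,1]])

```text
time: 5.1
position: [0.4712, 0.3335, 0.1081]
tool_rot: [2.477, 1.932, 0.0]
ft_force: [-0.3, 0.4, -0.3]
grip_width: 0.971
grip_force: 0.0
```

carry_out(steps=[[0,0,0,0,0,-1,1],[0,0,0,0,0,-2,1],[0,0,0,0,0,-3,1],[0,0,0,0,0,-3.6,1],[0,0,0,0,0,-3.6,0.4],[0,0,0,0,0,-3.6,0.4],[0,0,0,0,0,-3.6,0.4],[0,0,0,0,0,-3.6,0.4],[0,0,0,0,0,-3.6,0.4],[0,0,0,0,0,-3.6,0.4],[0,0,0,0,0,-3.6,0.4],[0,0,0,0,0,-3.6,0.4]], squeeze=20)

```text
time: 6.3
position: [0.4712, 0.3335, 0.0721]
tool_rot: [2.477, 1.932, 0.0]
ft_force: [-0.5, 0.2, -0.3]
grip_width: 0.422
grip_force: 0.0
```

No contact again at 37 mm on a 52 mm body. I need to see this from all three cameras.

Run:
```python
from h import *
snap("wrist","w5");snap("scene","s5");snap("top","t5")
f=lambda i,w,h:cv2.resize(i,(w,h),interpolation=cv2.INTER_CUBIC)
s=ctrl.get_state();p=np.array(s["position"])
a=cv2.imread("pics/w5.png"); b=cv2.imread("pics/s5.png")[150:250,310:410];c=cv2.imread("pics/t5.png")[180:280,100:200]
u=proj("w5",[p[0],p[1],0.09]).round().astype(int);print(u,proj("s5",p),proj("t5",p))
a=a[110:310,150:350]
cv2.imwrite("pics/v5.png",np.vstack([np.hstack([f(a,400,300),f(b,400,300)]),np.hstack([f(c,400,300),f(cv2.imread("pics/scene0.png")[150:250,310:410],400,300)])]))
print(s["grip_width"],s["grip_force"],s["torque"])
```

```text
[253 235] [353.22879592 202.4255641 ] [148.29806573 229.39375148]
0.40504196317940255 0.0 [-0.11016899  0.02891985  0.01397786]
```

View pics/v5.png

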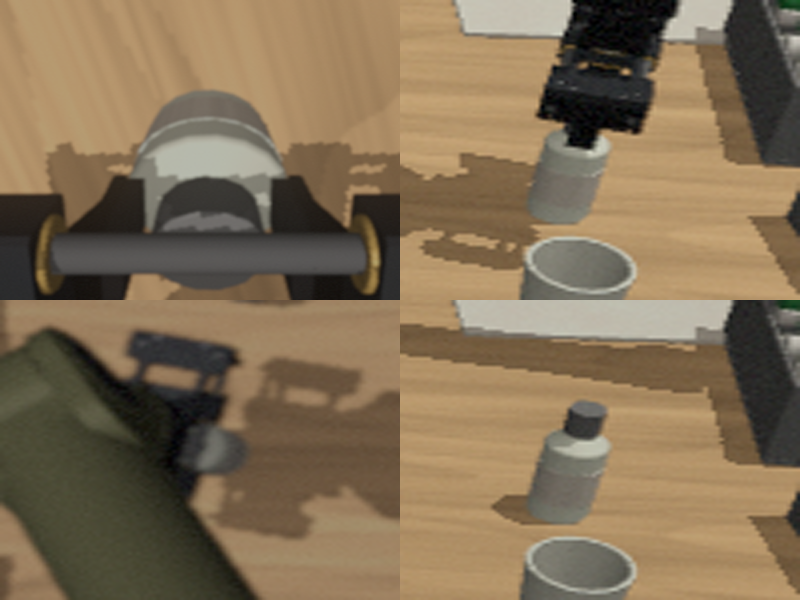

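The fingers are visibly inside the bottle wall, with the bottle unmoved and no force. I'll test at full closure here with a firmer squeeze.

carry_out(steps=[[0,0,0,0,0,0,0],[0,0,0,0,0,0,0],[0,0,0,0,0,0,0],[0,0,0,0,0,0,0],[0,0,0,0,0,0,0],[0,0,0,0,0,0,0],[0,0,0,0,0,0,0]], squeeze=40)

```text
time: 7.15
position: [0.4712, 0.3334, 0.0721]
tool_rot: [2.477, 1.932, 0.0]
ft_force: [-0.7, -0.6, 0.8]
grip_width: 0.338
grip_force: 40.0
```

Now it stops at 0.338 with 40 N on the pads, so something is held. I'll lift a little and check.

carry_out(steps=[[0,0,0,0,0,1,0],[0,0,0,0,0,2.5,0],[0,0,0,0,0,4,0],[0,0,0,0,0,4,0],[0,0,0,0,0,4,0],[0,0,0,0,0,4,0]])

```text
time: 7.75
position: [0.4708, 0.3333, 0.1117]
tool_rot: [2.477, 1.932, -0.001]
ft_force: [-1.0, 0.2, -1.0]
grip_width: 0.335
grip_force: 40.0
```

Run:
```python
from h import *
snap("wrist","w6");snap("scene","s6")
f=lambda i,w,h:cv2.resize(i,(w,h),interpolation=cv2.INTER_CUBIC)
s=ctrl.get_state();print({k:np.round(s[k],3) for k in("time","position","ft_force","torque","grip_width","grip_force")})
cv2.imwrite("pics/v6.png",np.hstack([f(cv2.imread("pics/w6.png")[110:310,150:350],400,400),f(cv2.imread("pics/s6.png")[150:250,310:410],400,400)]))
```

```text
{'time': np.float64(7.85), 'position': array([0.471, 0.333, 0.111]), 'ft_force': array([-0.193,  0.293, -0.869]), 'torque': array([-0.095,  0.038,  0.082]), 'grip_width': np.float64(0.332), 'grip_force': np.float64(40.0)}
```

View pics/v6.png

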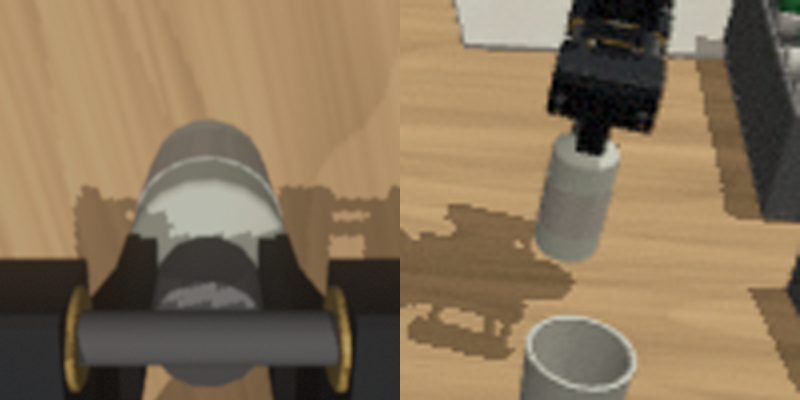

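The bottle came up upright with the gripper (scene crop (578,200)), held at its cap: 0.338 × 87 mm = 29 mm. So the fingertips are really higher than the reported TCP. I'll quantify that bias from the pictures.

Run:
```python
from h import *
# near finger tip row in scene: s5 crop row ~145/3->v; s6 row 150/4
for fn,zr,v,dx in(("s5",.072,150+145/3,.03),("s6",.111,150+150/4,.025)):
    zs=np.linspace(.05,.25,201); vs=[proj(fn,[.471+dx,.326,z])[1] for z in zs]
    print(fn,"reported",zr,"seen tip z",zs[np.argmin(abs(np.array(vs)-v))].round(3))
# w1: fit dz, dy of wrist camera so cap disc (top z .14) centre/size fits
a=np.linspace(0,6.28,40)
K,C=cam("w1")
for dz in(0,.02,.035):
    C2=C.copy();C2[2,3]+=dz;np.savez("pics/tmp.npz",K=K,C=C2)
    for y in(.329,.333):
        P=np.array([proj("tmp",[.4713+.015*np.cos(t),y+.015*np.sin(t),.14]) for t in a]);Q=np.array([proj("tmp",[.4713+.026*np.cos(t),y+.026*np.sin(t),.095]) for t in a])
        print(dz,y,P.min(0).round(1),P.max(0).round(1),"body",Q.min(0).round(1),Q.max(0).round(1),proj("tmp",[.4713,y-.0+.026,0]).round(1))
```

```text
s5 reported 0.072 seen tip z 0.111
s6 reported 0.111 seen tip z 0.149
0 0.329 [234.  174.3] [265.8 204.9] body [226.5 154.8] [274.3 201.4] [246.3 144.3]
0 0.333 [232.9 170.2] [264.8 201.1] body [225.5 151.2] [273.5 198.1] [245.5 141.5]
0.02 0.329 [235.3 169.8] [265.  198.7] body [228. 152.] [273.2 196.2] [246.6 142.6]
0.02 0.333 [234.2 166. ] [264.1 195.1] body [227.  148.5] [272.3 193. ] [245.9 139.8]
0.035 0.329 [236.1 166.9] [264.5 194.5] body [229.  150.1] [272.4 192.6] [246.8 141.4]
0.035 0.333 [235.1 163.2] [263.6 191. ] body [228.1 146.7] [271.6 189.6] [246.1 138.7]
```

The tips really sit 38 mm short of the reported TCP, so the grip is mid-cap with the grasp point at about 0.129. The wrist camera agrees with the reported pose. I'll carry 38 mm from here on and move the bottle over to the caddy's empty cell.

carry_out(steps=[[0,0,0,-0.5,0,3,0],[0,0,-4,-1,-2,6,0],[0,0,-10,-2,-5,8,0],[0,0,-17,-2,-9,8,0],[0,0,-24,-2,-13,8,0],[0,0,-31,-2,-17,8,0],[0,0,-38,-2,-21,8,0],[0,0,-45,-2,-25,8,0],[0,0,-52,-2,-29,8,0],[0,0,-59,-2,-33,8,0],[0,0,-66,-2,-37,8,0],[0,0,-70,-2,-41,8,0]])

```text
time: 9.05
position: [0.4506, -0.0781, 0.1918]
tool_rot: [-3.137, -0.156, 0.0]
ft_force: [0.7, -1.4, -1.7]
grip_width: 0.334
grip_force: 40.0
```

carry_out(steps=[[0,0,-2,0,-4,0,0],[0,0,-4,0,-8,0,0],[0,0,-4,-0.4,-12,0,0],[0,0,-4,-0.8,-16,0,0],[0,0,-4,-0.8,-20,0,0],[0,0,-4,-0.8,-22.5,0,0],[0,0,-4,-0.8,-23.7,0,0],[0,0,-4,-0.8,-23.7,0,0],[0,0,-4,-0.8,-23.7,0,0]])

```text
time: 9.95
position: [0.443, -0.3129, 0.1916]
tool_rot: [-3.141, -0.052, 0.002]
ft_force: [-0.6, 0.7, -2.2]
grip_width: 0.333
grip_force: 40.0
```

Run:
```python
from h import *
snap("wrist","w7");snap("scene","s7");snap("top","t7")
f=lambda i,w,h:cv2.resize(i,(w,h),interpolation=cv2.INTER_CUBIC)
s=ctrl.get_state();print({k:np.round(s[k],3) for k in("time","position","tool_rot","joint_positions","ft_force","torque","grip_width","grip_force")})
M=R.from_rotvec(s["tool_rot"]).as_matrix();print(np.degrees(np.arctan2(M[1,1],M[0,1])),M[2,2])
# where would caddy rim / cell be in wrist view
print([proj("w7",X).round(0).tolist() for X in([.4433,-.315,.005],[.4433,-.315,.065],[.5033,-.3132,.158])])
```

```text
{'time': np.float64(10.1), 'position': array([ 0.444, -0.312,  0.192]), 'tool_rot': array([-3.14 , -0.056, -0.   ]), 'joint_positions': array([-0.364,  0.122,  1.012,  1.743, -0.107,  1.336, -0.866]), 'ft_force': array([ 0.013,  0.145, -1.925]), 'torque': array([-0.035,  0.159, -0.021]), 'grip_width': np.float64(0.331), 'grip_force': np.float64(40.001)}
-87.9620078031916 -0.9999994864361437
[[256.0, 168.0], [257.0, 179.0], [259.0, 131.0]]
```

Bottle is over the cell (TCP 0.444, -0.312; aim 0.4435, -0.315). I'll lower it in, watching the force.

carry_out(steps=[[0,0,0,0,-0.2,-1,0],[0,0,0,0,-0.3,-3,0],[0,0,0,0,-0.3,-5,0],[0,0,0,0,-0.3,-6.5,0],[0,0,0,0,-0.3,-8,0],[0,0,0,0,-0.3,-9.5,0],[0,0,0,0,-0.3,-10.5,0],[0,0,0,0,-0.3,-11,0],[0,0,0,0,-0.3,-11.2,0],[0,0,0,0,-0.3,-11.2,0]])

```text
time: 11.1
position: [0.4433, -0.3167, 0.0802]
tool_rot: [3.141, 0.052, 0.0]
ft_force: [0.1, -0.7, -1.5]
grip_width: 0.332
grip_force: 40.0
```

carry_out(steps=[[0,0,0,0,0.1,-0.2,0],[0,0,0,0,0.1,-0.3,0],[0,0,0,0,0.1,-0.3,0],[0,0,0,0,0.1,-0.3,0]])

```text
time: 11.5
position: [0.4433, -0.3155, 0.0773]
tool_rot: [3.141, 0.053, 0.0]
ft_force: [-0.3, -1.0, -0.6]
grip_width: 0.334
grip_force: 40.0
```

carry_out(steps=[[0,0,0,0,0,0,0.4],[0,0,0,0,0,0,0.6],[0,0,0,0,0,0,0.7],[0,0,0,0,0,0,0.7],[0,0,0,0,0,0,0.7],[0,0,0,0,0,0,0.7],[0,0,0,0,0,2,0.7],[0,0,0,0,0,5,0.7],[0,0,0,0,0,9,0.7],[0,0,0,0,0,13,0.7],[0,0,0,0,0,15,0.7],[0,0,0,0,0,15,0.7]])

```text
time: 12.7
position: [0.4449, -0.3168, 0.2303]
tool_rot: [3.139, 0.053, 0.009]
ft_force: [0.7, -0.3, 0.7]
grip_width: 0.7
grip_force: 0.0
```

Run:
```python
from h import *
snap("wrist","w8");snap("scene","s8")
s=ctrl.get_state();print({k:np.round(s[k],3) for k in("time","position","tool_rot","ft_force","grip_width")})
S="s8"
f=cv2.imread("pics/s8.png");
# cap pixel darkness near predicted caps & bar positions (numeric check)
for X in([.4433,-.3155,.145],[.564,-.3094,.145],[.5033,-.3132,.158]): print(proj("s8",X).round(1),proj("w8",X).round(1))
g=cv2.cvtColor(cv2.imread("pics/w8.png"),cv2.COLOR_BGR2HSV)
# orange sleeve in wrist and scene
for n in("w8","s8"):
    h=cv2.cvtColor(cv2.imread(f"pics/{n}.png"),cv2.COLOR_BGR2HSV);m=cv2.inRange(h,(3,120,60),(12,255,230))
    k,l,st,c=cv2.connectedComponentsWithStats(m)
    print(n,[(st[i].tolist(),c[i].round(1).tolist()) for i in range(1,k) if st[i,4]>40])
```

```text
{'time': np.float64(12.8), 'position': array([ 0.443, -0.315,  0.227]), 'tool_rot': array([-3.141, -0.053, -0.   ]), 'ft_force': array([-0.447, -0.452, -0.383]), 'grip_width': np.float64(0.696)}
[156.6 165.1] [253.3 191.8]
[146.9 186.5] [251.   56.8]
[151.2 171.9] [253.  129.8]
w8 [([253, 121, 23, 5, 49], [265.4, 122.3]), ([406, 146, 54, 94, 3085], [433.1, 194.0])]
s8 [([173, 21, 11, 20, 178], [178.2, 30.7]), ([343, 33, 13, 17, 159], [348.7, 40.5]), ([446, 139, 57, 63, 2093], [472.6, 164.6]), ([87, 175, 14, 24, 294], [93.4, 186.4]), ([213, 308, 42, 14, 333], [233.7, 313.6]), ([15, 369, 11, 15, 51], [20.0, 375.7]), ([498, 376, 14, 8, 49], [505.4, 380.0])]
```

Run:
```python
from h import *
a=cv2.imread("pics/scene0.png");b=cv2.imread("pics/s8.png")
def tm(x,y,w,h,m=8):
    r=cv2.matchTemplate(cv2.resize(b[y-m:y+h+m,x-m:x+w+m],None,fx=4,fy=4,interpolation=cv2.INTER_CUBIC),cv2.resize(a[y:y+h,x:x+w],None,fx=4,fy=4,interpolation=cv2.INTER_CUBIC),cv2.TM_CCOEFF_NORMED)
    _,v,_,p=cv2.minMaxLoc(r);return round(v,3),(p[0]/4-m,p[1]/4-m)
print("sleeve",tm(144,168,15,7),"stowed",tm(140,184,18,30),"corner",tm(135,212,28,20),"jar",tm(114,222,28,30))
# new bottle cap column: dark grey cap near (156.6,165) hidden behind handle? print rows
for v in range(152,186,3): print(v,[int(x) for x in b[v,142:176:2].mean(1)],"|",[int(x) for x in a[v,142:176:2].mean(1)])
w=cv2.imread("pics/w8.png")
print("wcol253");print([(v,w[v,253].tolist()) for v in range(100,240,4)])
```

```text
sleeve (0.759, (-6.75, -8.0)) stowed (0.926, (0.0, 0.0)) corner (0.992, (0.0, 0.0)) jar (0.997, (0.0, 0.0))
152 [146, 146, 145, 144, 142, 143, 144, 140, 139, 141, 138, 136, 137, 136, 134, 133, 136] | [140, 141, 142, 141, 140, 140, 140, 138, 140, 136, 137, 134, 134, 134, 130, 134, 133]
155 [149, 150, 150, 147, 148, 146, 145, 145, 146, 144, 142, 145, 150, 150, 151, 148, 151] | [151, 148, 148, 145, 145, 146, 145, 144, 141, 142, 139, 141, 145, 147, 148, 147, 146]
158 [145, 147, 146, 149, 147, 146, 148, 146, 147, 146, 144, 147, 144, 145, 143, 142, 144] | [142, 144, 145, 146, 146, 146, 144, 148, 144, 143, 142, 141, 141, 144, 143, 140, 141]
161 [149, 149, 148, 146, 148, 146, 147, 146, 146, 148, 147, 145, 146, 144, 136, 95, 93] | [146, 147, 144, 146, 143, 144, 145, 144, 145, 145, 145, 144, 141, 142, 146, 145, 145]
164 [138, 138, 139, 138, 143, 140, 67, 65, 67, 69, 144, 139, 94, 93, 96, 94, 93] | [138, 135, 137, 139, 141, 141, 141, 143, 147, 145, 146, 144, 142, 145, 143, 140, 141]
167 [141, 141, 141, 142, 141, 131, 59, 66, 62, 46, 70, 87, 89, 85, 87, 83, 84] | [137, 139, 138, 138, 139, 139, 1
[... 1141 characters left out ...]
16, [130, 138, 137]), (120, [73, 84, 98]), (124, [69, 101, 145]), (128, [79, 115, 164]), (132, [79, 115, 163]), (136, [67, 99, 142]), (140, [52, 72, 101]), (144, [90, 96, 96]), (148, [116, 123, 123]), (152, [82, 91, 98]), (156, [93, 103, 109]), (160, [101, 112, 115]), (164, [125, 137, 140]), (168, [124, 137, 140]), (172, [121, 134, 136]), (176, [52, 57, 63]), (180, [74, 78, 83]), (184, [79, 83, 88]), (188, [79, 84, 89]), (192, [78, 84, 89]), (196, [78, 83, 89]), (200, [78, 83, 89]), (204, [76, 82, 89]), (208, [101, 135, 163]), (212, [112, 153, 186]), (216, [116, 158, 188]), (220, [116, 159, 188]), (224, [121, 164, 189]), (228, [106, 146, 178]), (232, [113, 155, 188]), (236, [111, 152, 185])]
```

The caddy hasn't moved and the bottle stands in its cell: its cap is at (157,165) in scene, as predicted. Now I turn +90° and centre over the sleeve with the fingers narrowed.

carry_out(steps=[[0,0,8,0.5,0,0,0.4],[0,0,16,1,0,0,0.4],[0,0,24,1.5,0,0,0.4],[0,0,32,2,0,0,0.4],[0,0,40,2.5,0,0,0.4],[0,0,48,3,0.1,0,0.4],[0,0,56,3.5,0.1,0,0.4],[0,0,64,4,0.2,0,0.4],[0,0,72,4.5,0.2,0,0.4],[0,0,80,5,0.2,0,0.4],[0,0,88,5.5,0.2,0,0.4],[0,0,90,6,0.2,0,0.4]])

```text
time: 14.0
position: [0.5024, -0.313, 0.2249]
tool_rot: [-2.178, -2.26, 0.002]
ft_force: [0.1, 0.7, -0.0]
grip_width: 0.401
grip_force: 0.0
```

carry_out(steps=[[0,0,0,0,0,-1,0.4],[0,0,0,0,0,-2,0.4]])

```text
time: 14.2
position: [0.5023, -0.3133, 0.2049]
tool_rot: [-2.184, -2.255, 0.002]
ft_force: [0.3, 0.5, 0.9]
grip_width: 0.399
grip_force: 0.0
```

Run:
```python
from h import *
snap("wrist","w9");s=ctrl.get_state();print({k:np.round(s[k],3) for k in("time","position","joint_positions","ft_force","grip_width")})
M=R.from_rotvec(s["tool_rot"]).as_matrix();print(np.degrees(np.arctan2(M[1,1],M[0,1])),M[2,2])
X0=np.array([.5033,-.3135,.158]);yx=np.array([-.0314,.9995,0])
for t in(-.064,-.02,0,.02,.064): print(t,proj("w9",X0+t*yx).round(1))
w=cv2.imread("pics/w9.png");u,v=proj("w9",X0).round().astype(int)
hsv=cv2.cvtColor(w,cv2.COLOR_BGR2HSV);m=cv2.inRange(hsv,(8,110,60),(15,160,200))
for r in range(120,265,6): print(r,[tuple(w[r,c]//10) and int(w[r,c,2])-int(w[r,c,0]) for c in range(u-36,u+37,4)],[int(w[r,c].mean()) for c in range(u-36,u+37,4)])
```

```text
{'time': np.float64(14.25), 'position': array([ 0.501, -0.313,  0.203]), 'joint_positions': array([-0.18 ,  0.24 ,  0.821,  1.603, -0.177,  1.381,  0.693]), 'ft_force': array([-1.207,  0.607, -1.865]), 'grip_width': np.float64(0.401)}
1.8406311229954104 -0.999986705441326
-0.064 [254.2 270.4]
-0.02 [254.3 225.5]
0 [254.3 203.6]
0.02 [254.3 180.8]
0.064 [254.5 126.7]
120 [72, 74, 75, 72, 73, 74, 74, 74, 16, 15, 27, 75, 74, 72, 73, 72, 71, 71, 72] [146, 161, 155, 147, 148, 162, 162, 162, 128, 146, 118, 154, 152, 151, 148, 147, 144, 141, 144]
126 [73, 74, 74, 72, 72, 74, 73, 48, 14, 14, 14, 71, 73, 73, 72, 72, 71, 70, 70] [146, 162, 155, 147, 150, 159, 162, 142, 170, 186, 158, 149, 151, 149, 147, 146, 142, 142, 142]
132 [72, 75, 74, 72, 73, 74, 73, 47, 14, 14, 14, 70, 72, 72, 71, 71, 71, 71, 72] [147, 161, 156, 147, 150, 159, 162, 139, 168, 180, 154, 148, 151, 148, 146, 144, 143, 143, 149]
138 [42, 46, 45, 43, 44, 46, 46, 26, 13, 13, 14, 35, 38, 36, 35, 35, 40, 39, 38] [109, 115, 113, 109, 110, 115, 117, 112, 169, 180, 155, 103, 103, 101, 100, 94, 101, 101, 101]
144 [10, 9, 9, 9, 9, 9, 
[... 2733 characters left out ...]
 104, 105, 108, 99, 34, 35]
246 [11, 11, 56, 56, 59, 58, 57, 57, 10, 10, 10, 56, 55, 55, 57, 59, 54, 11, 12] [32, 31, 102, 105, 110, 108, 107, 108, 112, 121, 107, 104, 102, 104, 105, 107, 98, 32, 35]
252 [10, 10, 55, 57, 58, 57, 58, 59, 9, 10, 10, 56, 55, 56, 56, 57, 54, 11, 12] [32, 30, 103, 106, 108, 107, 108, 112, 111, 120, 108, 104, 102, 104, 106, 107, 97, 32, 34]
258 [8, 8, 55, 58, 58, 56, 60, 59, 9, 11, 9, 55, 56, 55, 57, 57, 53, 12, 11] [31, 28, 102, 107, 108, 105, 112, 112, 111, 120, 108, 104, 102, 104, 106, 107, 95, 32, 34]
264 [7, 7, 20, 20, 18, 16, 17, 17, 9, 10, 9, 17, 17, 17, 48, 48, 47, 8, 10] [35, 38, 96, 103, 110, 117, 118, 119, 94, 103, 92, 119, 120, 121, 92, 93, 91, 37, 37]
```

The sleeve is exactly where predicted, (254,204). I'll descend and close on it.

carry_out(steps=[[0,0,0,0,0,-3,0.4],[0,0,0,0,0,-6,0.4],[0,0,0,0,0,-8.5,0.4],[0,0,0,0,0,-10,0.4],[0,0,0,0,0,-10.5,0.4],[0,0,0,0,0,-10.5,0.4],[0,0,0,0,0,-10.5,0],[0,0,0,0,0,-10.5,0],[0,0,0,0,0,-10.5,0],[0,0,0,0,0,-10.5,0],[0,0,0,0,0,-10.5,0],[0,0,0,0,0,-10.5,0]], squeeze=50)

```text
time: 15.45
position: [0.5028, -0.3139, 0.1027]
tool_rot: [-2.184, -2.258, 0.0]
ft_force: [-4.3, 1.4, 5.0]
grip_width: 0.185
grip_force: 50.0
```

The sleeve is held (0.185 ≈ 16 mm, 50 N). Next I lift gently and check the load.

carry_out(steps=[[0,0,0,0,0,0.5,0],[0,0,0,0,0,1.5,0],[0,0,0,0,0,2.5,0],[0,0,0,0,0,3.5,0],[0,0,0,0,0,4.2,0],[0,0,0,0,0,4.2,0],[0,0,0,0,0,4.2,0]])

```text
time: 16.15
position: [0.5032, -0.3135, 0.1441]
tool_rot: [2.184, 2.258, 0.0]
ft_force: [0.4, 0.5, -5.4]
grip_width: 0.185
grip_force: 50.0
```

Run:
```python
from h import *
snap("scene","s10");snap("wrist","w10");s=ctrl.get_state();print({k:np.round(s[k],3) for k in("time","position","ft_force","torque","grip_width","grip_force")})
# front wall lower edge etc: predict box outline corners if lifted level vs. edge content
a=cv2.imread("pics/s8.png");b=cv2.imread("pics/s10.png")
dz=.042
def loc(x,y,z,l=0): 
    c,si=np.cos(.0314),np.sin(.0314);return [.5033+c*x-si*y,-.3135+si*x+c*y,z+l]
# patch match of front face & the stowed cap, from s8 shifted
for nm,p,sz in(("frontface",loc(.098,0,.03),14),("stowed cap",loc(.061,0,.13),9),("rear cap",loc(-.06,0,.14),5)):
    u=proj("s8",p).round().astype(int);v=proj("s8",[p[0],p[1],p[2]+dz])-proj("s8",p)
    t=a[u[1]-sz:u[1]+sz,u[0]-sz:u[0]+sz];x0,y0=u[0]-sz-12,u[1]-sz-30
    r=cv2.matchTemplate(b[y0:u[1]+sz+8,x0:u[0]+sz+12],t,cv2.TM_CCOEFF_NORMED);_,q,_,L=cv2.minMaxLoc(r)
    print(nm,"pred",v.round(1),"seen",(L[0]-12,L[1]-30),round(q,2))
```

```text
{'time': np.float64(16.25), 'position': array([ 0.503, -0.313,  0.144]), 'ft_force': array([-0.23 ,  0.149, -4.214]), 'torque': array([-0.069,  0.093, -0.004]), 'grip_width': np.float64(0.187), 'grip_force': np.float64(50.011)}
frontface pred [ -1.9 -10.3] seen (-1, -10) 0.69
stowed cap pred [ -2.  -11.3] seen (-1, -11) 0.75
rear cap pred [ -1.6 -10.9] seen (9, -16) 0.69
```

The caddy is lifted level and carries 5.4 N, as expected. Now I cross low, in front of the hook, with the caps under prong level.

carry_out(steps=[[0,0,0,-0.5,1,0,0],[0,0,-1,-1,3,0,0],[0,0,-2,-1.5,6,0,0],[0,0,-3,-2,9,0,0],[0,0,-4,-2.5,12,0,0],[0,0,-5,-2.8,15,0,0],[0,0,-6,-2.8,18,0,0],[0,0,-6,-2.8,21,0,0],[0,0,-6,-2.8,24,0,0],[0,0,-6,-2.8,27,0,0],[0,0,-6,-2.8,29.5,0,0],[0,0,-6,-2.8,31,0,0]])

```text
time: 17.45
position: [0.4741, -0.0005, 0.1438]
tool_rot: [-2.295, -2.143, -0.001]
ft_force: [-0.5, -0.3, -5.4]
grip_width: 0.192
grip_force: 50.0
```

carry_out(steps=[[0,0,0,0,0.8,0,0],[0,0,0,0,1.2,0,0],[0,0,0,0,1.2,0,0],[0,0,0,0,1.2,0,0],[0,0,0,0,1.2,0,0]])

```text
time: 17.95
position: [0.4752, 0.0074, 0.1441]
tool_rot: [2.301, 2.139, -0.0]
ft_force: [0.1, -0.6, -5.9]
grip_width: 0.189
grip_force: 50.0
```

Run:
```python
from h import *
snap("scene","s11");snap("top","t11");snap("wrist","w11");s=ctrl.get_state();print({k:np.round(s[k],3) for k in("time","position","joint_positions","ft_force","torque","grip_width","grip_force")})
M=R.from_rotvec(s["tool_rot"]).as_matrix();print(np.degrees(np.arctan2(M[1,1],M[0,1])))
f=lambda i,w,h:cv2.resize(i,(w,h),interpolation=cv2.INTER_CUBIC)
b=cv2.imread("pics/s11.png")[120:290,180:310];cv2.imwrite("pics/v11.png",np.hstack([f(b,400,523),f(cv2.imread("pics/w11.png")[40:300,150:350],400,523)]))
def st(x,y,z): c,si=np.cos(np.radians(-4.3)),np.sin(np.radians(-4.3)); return [.575+c*x-si*y,.0015+si*x+c*y,z]
print([proj("w11",st(*q)).round(0).tolist() for q in((-.041,.04,.232),(-.041,-.04,.232),(0,.04,.21),(0,-.04,.21))])
```

```text
{'time': np.float64(18.1), 'position': array([0.475, 0.008, 0.144]), 'joint_positions': array([-0.624, -0.045,  0.542,  1.946,  0.025,  1.234, -0.163]), 'ft_force': array([-0.694,  1.057, -5.336]), 'torque': array([-0.118,  0.083, -0.047]), 'grip_width': np.float64(0.186), 'grip_force': np.float64(50.011)}
-4.147055208027892
[[407.0, 211.0], [381.0, 375.0], [474.0, 195.0], [442.0, 340.0]]
```

View pics/v11.png

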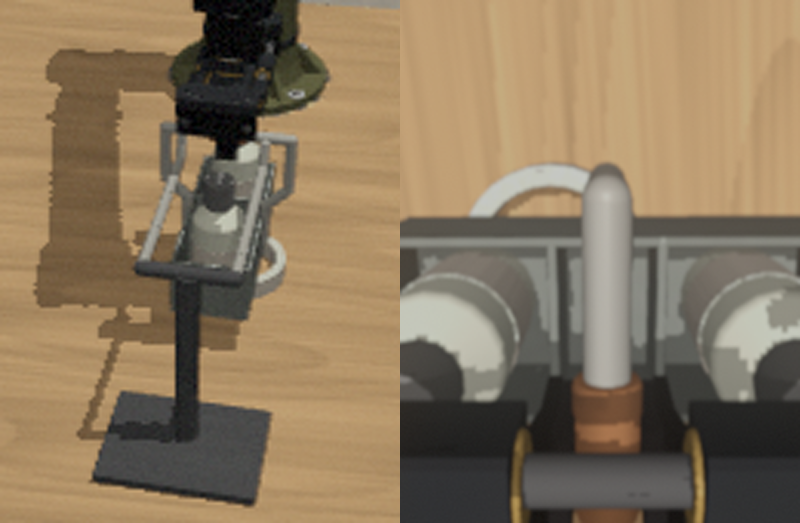

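The picture shows the caddy held level with both bottles standing. Its handle is in front of the prong tips (scene crop tips at about (178,180) and (262,165)), and the bar is centred between them. Now raise the bar over the tips.

carry_out(steps=[[0,0,0,0,0,1.5,0],[0,0,0,0,0,3,0],[0,0,0,0,0,4.5,0],[0,0,0,0,0,5.7,0],[0,0,0,0,0,6.2,0],[0,0,0,0,0,6.2,0]])

```text
time: 18.7
position: [0.4757, 0.0084, 0.2066]
tool_rot: [2.299, 2.14, 0.002]
ft_force: [-0.1, 0.2, -5.4]
grip_width: 0.189
grip_force: 50.0
```

carry_out(steps=[[0,0,0,1,-0.1,0,0],[0,0,0,2.5,-0.2,0,0],[0,0,0,4,-0.3,0,0],[0,0,0,5.5,-0.4,0,0],[0,0,0,7,-0.5,0,0],[0,0,0,8.5,-0.6,0,0],[0,0,0,9.6,-0.7,0,0],[0,0,0,10,-0.7,0,0],[0,0,0,10,-0.7,0,0],[0,0,0,10,-0.7,0,0]])

```text
time: 19.7
position: [0.5746, 0.0014, 0.2058]
tool_rot: [-2.299, -2.14, 0.001]
ft_force: [-0.4, 0.9, -5.0]
grip_width: 0.189
grip_force: 50.0
```

Run:
```python
from h import *
snap("scene","s12");snap("top","t12");s=ctrl.get_state();print({k:np.round(s[k],3) for k in("time","position","ft_force","torque","grip_width","grip_force")})
b=cv2.imread("pics/s12.png").mean(2)
P=np.array(s["position"]);c,si=np.cos(np.radians(-4.2)),np.sin(np.radians(-4.2))
for t in(-.064,.064): 
    X=[P[0]-si*t,P[1]+c*t,P[2]+.056];print("bar end",t,proj("s12",X).round(1))
def st(x,y,z): return [.575+c*x-si*y,.0015+si*x+c*y,z]
for y in(-.04,.04): print("prong",y,proj("s12",st(0,y,.205)).round(1),proj("s12",st(-.042,y,.232)).round(1))
```

```text
{'time': np.float64(19.8), 'position': array([0.575, 0.002, 0.206]), 'ft_force': array([ 0.365,  0.27 , -4.939]), 'torque': array([-0.093,  0.055, -0.022]), 'grip_width': np.float64(0.186), 'grip_force': np.float64(50.011)}
bar end -0.064 [226.7 160.1]
bar end 0.064 [272.3 165. ]
prong -0.04 [235.2 178. ] [238.  162.4]
prong 0.04 [262.7 181.1] [265.1 165.3]
```

No contact and the bar is over the seat. I'll lower it onto the prongs.

carry_out(steps=[[0,0,0,0,0,-1,0],[0,0,0,0,0,-2,0],[0,0,0,0,0,-3,0],[0,0,0,0,0,-3.8,0],[0,0,0,0,0,-4.2,0],[0,0,0,0,0,-4.4,0],[0,0,0,0,0,-4.4,0]])

```text
time: 20.5
position: [0.5752, 0.0014, 0.1619]
tool_rot: [2.299, 2.141, -0.0]
ft_force: [-0.2, 0.3, -5.5]
grip_width: 0.188
grip_force: 50.0
```

carry_out(steps=[[0,0,0,0,0,-0.1,0],[0,0,0,0,0,-0.2,0],[0,0,0,0,0,-0.2,0]])

```text
time: 20.8
position: [0.5756, 0.0015, 0.1606]
tool_rot: [2.299, 2.141, 0.001]
ft_force: [0.4, 0.2, -3.8]
grip_width: 0.19
grip_force: 50.0
```

carry_out(steps=[[0,0,0,0,0,-0.1,0],[0,0,0,0,0,-0.2,0],[0,0,0,0,0,-0.2,0]])

```text
time: 21.1
position: [0.5758, 0.0015, 0.1602]
tool_rot: [2.299, 2.141, 0.003]
ft_force: [-4.1, 0.1, 7.0]
grip_width: 0.185
grip_force: 50.0
```

It is seated: the load has moved onto the prongs. I'll ease off slightly and open the fingers a little.

carry_out(steps=[[0,0,0,0,0,0.1,0],[0,0,0,0,0,0.1,0],[0,0,0,0,0,0.1,0.22],[0,0,0,0,0,0.1,0.26],[0,0,0,0,0,0.1,0.3],[0,0,0,0,0,0.1,0.36],[0,0,0,0,0,0.1,0.36],[0,0,0,0,0,0.1,0.36]])

```text
time: 21.9
position: [0.5752, 0.0015, 0.1589]
tool_rot: [2.299, 2.141, -0.0]
ft_force: [0.2, -0.9, 0.2]
grip_width: 0.354
grip_force: 0.0
```

Run:
```python
from h import *
snap("scene","s13");s=ctrl.get_state();print({k:np.round(s[k],3) for k in("time","position","ft_force","torque","grip_width","grip_force")})
d=cv2.absdiff(cv2.imread("pics/s13.png"),cv2.imread("pics/s12.png")).max(2)
a=cv2.imread("pics/s12.png");b=cv2.imread("pics/s13.png")
c,si=np.cos(np.radians(-4.2)),np.sin(np.radians(-4.2))
def st(x,y,z): return np.array([.575+c*x-si*y,.0015+si*x+c*y,z])
dz=-.046
for nm,p,sz in(("stowed cap/neck",st(.061,0,.104+.12),8),("front face R",st(.098,.03,.104+.03),7),("front face L",st(.098,-.03,.104+.03),7),("bar+y",st(0,.058,.262),6),("bar-y",st(0,-.058,.262),6)):
    u=proj("s12",p).round().astype(int);v=proj("s12",p+[0,0,dz])-proj("s12",p)
    t=a[u[1]-sz:u[1]+sz,u[0]-sz:u[0]+sz];r=cv2.matchTemplate(b[u[1]-sz-8:u[1]+sz+30,u[0]-sz-10:u[0]+sz+10],t,cv2.TM_CCOEFF_NORMED);_,q,_,L=cv2.minMaxLoc(r)
    print(nm,u,"pred",v.round(1),"seen",(L[0]-10,L[1]-8),round(q,2))
```

```text
{'time': np.float64(21.95), 'position': array([0.575, 0.001, 0.159]), 'ft_force': array([-0.365,  0.106, -0.911]), 'torque': array([-0.088,  0.043, -0.042]), 'grip_width': np.float64(0.36), 'grip_force': np.float64(0.0)}
stowed cap/neck [245 186] pred [-0.2 13.4] seen (0, 13) 0.89
front face R [253 222] pred [-0.4 12.3] seen (-1, 13) 0.97
front face L [232 219] pred [ 0.1 12.3] seen (0, 14) 0.93
bar+y [270 165] pred [-0.9 13.8] seen (-1, 14) 0.8
bar-y [229 160] pred [ 0.2 13.7] seen (0, 15) 0.87
```

Hanging and released, level by the image shifts. I'll withdraw straight up and well away, then recheck.

carry_out(steps=[[0,0,0,0,0,0.5,0.36],[0,0,0,0,0,1.5,0.36],[0,0,0,0,0,3,0.36],[0,0,0,0,0,5,0.36],[0,0,0,0,0,8,0.36],[0,0,0,0,0,11,0.36],[0,0,0,0,0,14,0.36],[0,0,0,0,0,14,0.36],[0,0,0,-1,4,14,0.36],[0,0,0,-2,8,14,0.36],[0,0,0,-2,12,14,0.36],[0,0,0,-2,16,14,0.36]])

```text
time: 23.15
position: [0.5548, 0.1629, 0.2999]
tool_rot: [-2.299, -2.141, -0.002]
ft_force: [-0.1, -0.1, 0.7]
grip_width: 0.358
grip_force: 0.0
```

carry_out(steps=[[0,0,0,0,3,0,0.36],[0,0,0,0,4,0,0.36],[0,0,0,0,4,0,0.36],[0,0,0,0,4,0,0.36],[0,0,0,0,4,0,0.36],[0,0,0,0,4,0,0.36],[0,0,0,0,4,0,0.36],[0,0,0,0,4,0,0.36],[0,0,0,0,4,0,0.36],[0,0,0,0,4,0,0.36],[0,0,0,0,4,0,0.36],[0,0,0,0,4,0,0.36]])

```text
time: 24.35
position: [0.5552, 0.2015, 0.2991]
tool_rot: [2.299, 2.141, -0.0]
ft_force: [-0.1, 0.1, 0.5]
grip_width: 0.361
grip_force: 0.0
```

Run:
```python
from h import *
snap("scene","s14")
for _ in range(8): ctrl.get_image("top")
snap("scene","s15");snap("top","t15")
s=ctrl.get_state();print({k:np.round(s[k],3) for k in("time","position","ft_force")})
a,b,e,z=[cv2.imread(f"pics/{n}.png") for n in("s13","s14","s15","scene0")]
def m(t0,t1,x,y,h=8,k=8):
    f=lambda i:cv2.resize(i,None,fx=4,fy=4,interpolation=cv2.INTER_CUBIC)
    r=cv2.matchTemplate(f(t1[y-h-k:y+h+k,x-h-k:x+h+k]),f(t0[y-h:y+h,x-h:x+h]),cv2.TM_CCOEFF_NORMED);_,q,_,L=cv2.minMaxLoc(r);return L[0]/4-k,L[1]/4-k,round(q,2)
for nm,x,y in(("cap",245,199),("faceR",253,234),("faceL",232,232),("bar+",269,178),("bar-",229,174)): print(nm,m(a,b,x,y),m(b,e,x,y))
print("jar",m(z,e,127,238,14),"cup",m(z,e,353,250,14),"tape",m(z,e,268,208,7))
# corner heights of hung box, rear bottle cap darkness
c,si=np.cos(np.radians(-4.2)),np.sin(np.radians(-4.2))
st=lambda x,y,h:[.575+c*x-si*y,.0015+si*x+c*y,h]
u=proj("t15",st(-.06,0,.203)).round().astype(int);t=cv2.imread("pics/t15.png").mean(2)
print(u,t[u[1]-16:u[1]+17:3,u[0]-18:u[0]+19:3].astype(int).tolist())
u=proj("t15",st(.06,0,.203)).round().astype(int)
print(u,t[u[1]-16:u[1]+17:3,u[0]-18:u[0]+19:3].astype(int).tolist())
```

```text
{'time': np.float64(24.9), 'position': array([0.555, 0.201, 0.299]), 'ft_force': array([0.094, 0.392, 0.073])}
cap (0.25, 0.0, 0.88) (0.0, 0.0, 0.99)
faceR (0.25, 0.0, 0.87) (0.0, 0.0, 0.98)
faceL (0.25, 0.25, 0.91) (0.0, 0.0, 0.99)
bar+ (0.0, -0.25, 0.68) (0.0, 0.0, 1.0)
bar- (-8.0, 8.0, 0.51) (0.0, 0.0, 0.99)
jar (0.0, 0.0, 0.95) cup (0.0, 0.0, 0.99) tape (0.25, -0.25, 0.63)
[254 208] [[79, 85, 84, 68, 71, 72, 70, 72, 73, 72, 74, 140, 88], [87, 83, 82, 69, 71, 68, 73, 71, 72, 71, 82, 143, 91], [84, 76, 67, 65, 71, 67, 70, 75, 68, 84, 94, 127, 90], [81, 84, 80, 57, 51, 61, 68, 65, 50, 45, 62, 127, 85], [88, 84, 73, 72, 89, 86, 70, 75, 96, 74, 73, 97, 82], [85, 89, 74, 78, 105, 67, 66, 68, 100, 80, 73, 83, 76], [86, 88, 77, 82, 105, 65, 65, 65, 101, 89, 84, 90, 87], [86, 88, 73, 78, 109, 88, 63, 82, 112, 83, 86, 89, 91], [85, 91, 74, 74, 91, 113, 115, 113, 100, 71, 89, 87, 90], [85, 109, 86, 75, 75, 75, 87, 75, 73, 71, 70, 89, 88], [91, 98, 70, 68, 78, 68, 68, 69, 74, 71, 67, 84, 88]]
[256 166] [[69, 90, 128, 68, 68, 58, 21, 28, 66, 69, 72, 137, 75], [67, 98, 125, 66, 70, 53, 22, 23, 48, 55, 67, 140, 60], [67, 111, 118, 67, 70, 57, 22, 29, 39, 44, 66, 140, 44], [68, 111, 124, 82, 68, 84, 64, 73, 74, 65, 79, 140, 64], [68, 116, 118, 42, 95, 118, 103, 103, 83, 55, 81, 138, 63], [68, 118, 111, 73, 153, 107, 104, 101, 104, 74, 85, 135, 66], [66, 126, 106, 98, 158, 93, 105, 96, 102, 84, 90, 132, 45], [131, 130, 92, 89, 164, 134, 73, 84, 115, 83, 104, 125, 50], [100, 95, 78, 83, 133, 163, 159, 154, 123, 73, 103, 126, 90], [86, 93, 86, 72, 79, 102, 109, 96, 75, 72, 107, 122, 85], [85, 92, 85, 73, 82, 70, 66, 70, 72, 70, 111, 123, 90]]
```

```bash
python3 -c "
from bench import ctrl
print(ctrl.close_job())"
```

```text
the job is handed in; nothing more can be done
None
```

The ink bottle is in the empty cell and the caddy hangs by its handle bar on both prongs, level and still in the last camera checks; cup, jar and tape look unmoved, and the job was handed in at about 25 s with no verdict returned (the fingertips really sit 38 mm short of the reported TCP, so the first grip attempts closed on nothing until I lowered the tool).

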